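# Press the sprung corner of a sharpening rest to its mark

### The job

Check that the spring-backed sharpening rest moves freely: with the fingertips, press the red-capped corner of its tilting plate down until the pointer stands at the yellow mark on the scale, keep it there for about a second, then let the plate spring all the way back and move the hand clear. Do not swing the pointer well past the mark or shift the mark. Nothing is to be picked up, and the bowl, tin, wood blank and gouge beside the rest stay where they are.

Things in the scene. Friction and masses are not known exactly. Their poses are not given: they have to be found in the camera images.
- rest_base: Grey base of the rest, bolted to the bench: foot 250 x 210 x 14 mm (x -115 to +135, y -115 to +95 mm), origin on the bench straight below the hinge. Its x axis runs along the hinge (62 mm up) to the scale, an upright white arc at x = 134 mm, top edge 187 mm up (needle and tab reach 206 mm). The sprung corner is on its -y side. Its place and yaw differ each time.
- rest_plate (a joint): Tilt of the bright aluminium plate (146 mm square, 8 mm thick, hinged along its diagonal, underside level with the hinge at 62 mm height) about the base's +x axis, rad. 0 = level, at rest on its stop; grows as the red corner goes down, to a stop at 0.36. The opposite corner rises. Spring 3.2 N m/rad with a little preload: about 2 N at the cap starts it moving, about 10 N holds it at 0.21, and it springs back to 0 by itself when let go.
- cap_top (a point): Centre of the flat top of the red cap, the point to press, 76 mm above the bench when the plate is level. The cap is round, 26 mm across its foot, 18 mm across its top and 6 mm high, fixed on the sprung corner of the plate, 85 mm from the hinge line; this point moves with the plate.
- pointer_tip (a point): Point near the top of the upright pointer (black needle with a red upper end, 4 mm wide, 140 mm long from the hinge line) that is fixed to the plate beyond the scale; the point lies 135 mm from the hinge line and swings towards the red-cap side (-y of the base) as the red corner is pressed, 1.35 mm for each 0.01 rad.
- mark (a point): Centre of the yellow mark on the scale's edge (tab 10 mm wide along the arc, 22 mm tall, behind the needle), at the same 135 mm from the hinge line and the same distance along it as pointer_tip: the pointer is at the mark when the two points coincide. Its x axis is the base's; its y axis lies along the arc at the mark, and the pointer comes to it from +y. The tab is held by friction and is set to a different place each time.
- mark_tab (a joint): Angle of the yellow mark along the scale, rad, same zero and sense as the plate's tilt: the pointer stands exactly at the mark when the two are equal. Set between 0.13 and 0.25 at the start.
- bowl: Bystander: turned pale wooden bowl, 110 mm across the rim, 50 mm high, origin at its underside.
- wax_tin: Bystander: round tin with green band, 64 mm across, 45 mm high, origin at its underside.
- spindle_blank: Bystander: upright wood block 45 x 45 x 90 mm, origin at its underside.
- gouge: Bystander: turning gouge lying on the bench, 298 mm long along its x (wooden handle 25 mm thick to -x, steel to +x), origin at its underside near the ferrule.

How it is judged:
By the outcome, as a careful person would: the job done as asked, in the order asked, and still so for the second after the job is handed in, with the robot touching nothing.
It also fails if it takes over 35 s, if anything falls off the work surface, if the arm or the gripper's body presses on something with over 40 N, if the wrist force passes 120 N, or if a joint passes its speed limit or range.

### The arm

A 6-joint arm with a two-finger parallel gripper is mounted at the origin on the work surface. World frame = base frame: x ahead of the robot, y to its left, z up, the work surface at z = 0. Lengths are in mm, angles in rad, forces in N, time in s.
With the tool pointing down it reaches from about 350 to 975 mm from the base axis. Payload 7.1 kg.
Tool frame: the origin (TCP) lies midway between the tips of the shut fingers; the grasp point (between the pads) lies pinch_z behind it (pinch_z is the distance from the TCP to the grasp point, in mm); z points along the fingers, y is the line along which they close (so a half turn about z gives the same grasp; the last joint's range is limited). The gripper opens to 88 mm and grips with 3 to 60 N. Pads are 20 mm wide; open, the fingers measure 115 mm over their backs; the gripper's body (75 mm by 178 mm) begins 61 mm behind the grasp point.
Start: joints at [-1.28, 0.423, 1.63, -0, 1.089, -0.019], TCP at [190.56, -595.224, 222.675] pointing down, gripper open.
Joint ranges: [-3, 3], [-0.9, 2.11], [0.09, 2.58], [-1.31, 4.45], [0.11, 2.69], [-2.54, 2.54]. Speed limits (rad/s): [2.39, 2.39, 3.01, 3.14, 3.14, 3.14].

### API

Orientations are given as a rotation vector (axis times angle).
In Python, from workcell import get_obs, get_image, close_job, pinch_z gives the robot as it stands.
- The arm moves only by the tool jog_arm, never from a script. Its argument "commands" is a list of rows, each a list of 3 entries, a list of its own where there are three numbers: the gripper command: -1 is shut, 1 is fully open, values between are in proportion, then the shift along the tool's x, y, z as a fraction of full scale, then the turn, a rotation vector about the tool's x, y, z as a fraction of full scale. In form: [[gripper, [tx, ty, tz], [rx, ry, rz]], ...]. A call has 1 to 10 rows; each row shifts and turns the commanded pose from where the row before left it, along the tool's axes as they then stand; what a row does not reach is not made up. Full scale, the value 1, is 0.1 m for a shift and 45 degrees for a turn. A row lasts 1/10 s, in which the tool goes at most 50 mm and 8.59 degrees, less where a joint would pass 70% of its speed; a pose out of reach is approached as far as the arm can. A call with a number of a shift or a turn outside -1 to 1 is refused whole. A call with a gripper value outside its range is refused whole. The fingers move at their own pace and stop on an object; the grip force is fixed at half the most. Time passes only in rows, so rows that do not move let the fingers close. It gives the time, the measured TCP pose, the force, the opening and the grip force at its end, in the units of the state.
- get_obs(): the state, without advancing time (a new reading comes with each control period).
- get_image(name): name is "scene" or "side" or "wrist"; returns a dict with "image" (480x640x3 uint8, blue, green, red), "z_map" (480x640 float32, mm along the optical axis (not along the pixel's ray), 0 where there is no reading), "intrinsics" (3x3 intrinsics, pixels), "eye" and "orientation" of the camera in the world; the wrist camera has in their place "mount" (4x4, takes a point from camera to tool coordinates, whose origin is the TCP and whose axes are the flange's). Camera axes: x right, y down, z forward; pixel columns grow to the right and rows downward; lengths in mm; the calibration is good to about 2 mm. The wrist camera is an equidistant fisheye: a pixel r from the principal point sees the ray r / f radians off the axis. A picture is of the moment at which its call begins: read the wrist's pose just before it.
- close_job(): hands the job in; it is judged then, once.
The state is a dict: "t": time; "qpos": joint angles; "qvel": joint speeds; "joint_torque": joint torques, N m; "ee_pos": TCP position; "orientation": TCP orientation; "ft_force": force on the tool from outside, world axes, zero at the start; "moment": the same for the moment, N m; "width": finger opening in mm; "grasp_force": force on a finger pad.
Only numpy, scipy, OpenCV 4.12 (cv2) and the standard library are available. Lean on these libraries where they do the work, as an engineer would, in place of code of your own. Each camera call takes 0.05 s, during which the arm holds its last target. There are 200 camera calls.

## Working session

There is one attempt and no reset: what is moved stays moved. The work goes in short steps, Python scripts to look and compute and a tool call to move; the robot and the scene stay as the last step left them, time stands still between calls to the robot, and variables do not carry over. Pictures are saved under pics/ and viewed, at most 10 in all, crops included, and the job is handed in when it is done.

Besides the shell and the picture viewer there is one more tool, called after "Call:" by a JSON object that holds its "api" and its "payload", one argument or row to a line. jog_arm: Moves the arm, as the interface text tells. Its arguments: {"type":"object","properties":{"commands":{"type":"array","items":{"type":"array"}}},"required":["commands"]}

```bash
mkdir -p pics; cat > h.py <<'E'
import numpy as np, cv2
from scipy.spatial.transform import Rotation as R
from workcell import get_obs,get_image,close_job,pinch_z
def rot(o):
    o=np.array(o,float)
    return o if o.shape==(3,3) else (R.from_rotvec(o).as_matrix() if o.size==3 else R.from_quat(o).as_matrix())
def pts(im):
    K=im["intrinsics"];z=im["z_map"];v,u=np.mgrid[:480,:640]
    c=np.stack([(u-K[0,2])/K[0,0]*z,(v-K[1,2])/K[1,1]*z,z],-1)
    return c@rot(im["orientation"]).T+np.array(im["eye"])
E
python3 - <<'E'
from h import *
o=get_obs();print(o,pinch_z)
a=[]
for n in("scene","side"):
    im=get_image(n);print(n,im["eye"],im["orientation"],im["intrinsics"]);cv2.imwrite(f"pics/{n}0.png",im["image"])
    np.save(n+"0.npy",im,allow_pickle=True)
E
```

```text
{'t': 0.0, 'qpos': array([-1.27999676e+00,  4.23826795e-01,  1.63068082e+00, -3.08305175e-05,
        1.08858906e+00, -1.90185716e-02]), 'qvel': array([1.87816858e-04, 1.00125885e-03, 1.12372758e-03, 6.16568258e-04,
       4.70702796e-05, 1.12018346e-03]), 'joint_torque': array([ 3.22864144e-04, -5.44624293e+01, -2.73672616e+01,  6.42866967e-02,
        2.26327922e-02, -1.23481300e-04]), 'ee_pos': array([ 190.40118263, -594.71483521,  221.91406916]), 'orientation': array([-3.10250171e+00, -4.84510001e-01,  3.62377748e-04]), 'ft_force': array([0.0854764 , 1.15593779, 0.39987995]), 'moment': array([ 0.02640339,  0.01736607, -0.02302911]), 'grasp_force': 0.0, 'width': 87.81781200046267} 18.700000000000003
scene [1104.64878829  613.30474647  873.30853104] [-1.13675654 -2.36451536  1.02759266] [[568.40238032   0.         316.40060619]
 [  0.         568.40238032 231.52709997]
 [  0.           0.           1.        ]]
side [255.33526679 660.47403327 528.88262018] [-0.60509092  2.49366034 -1.38820259] [[439.75384411   0.         315.49741856]
 [  0.         439.75384411 242.69839401]
 [  0.           0.           1.        ]]
```

View pics/scene0.png

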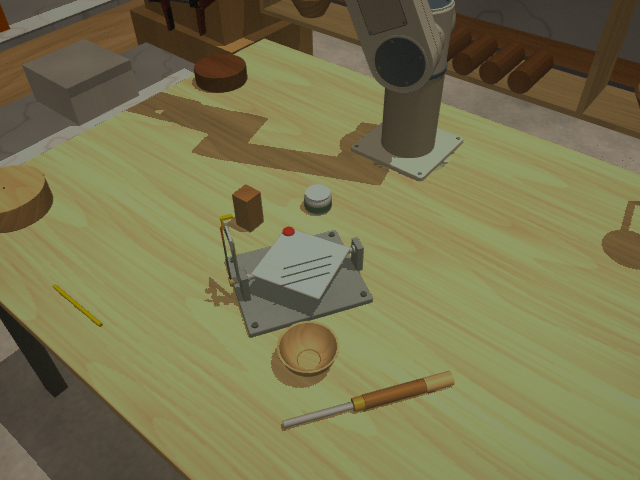

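View pics/side0.png

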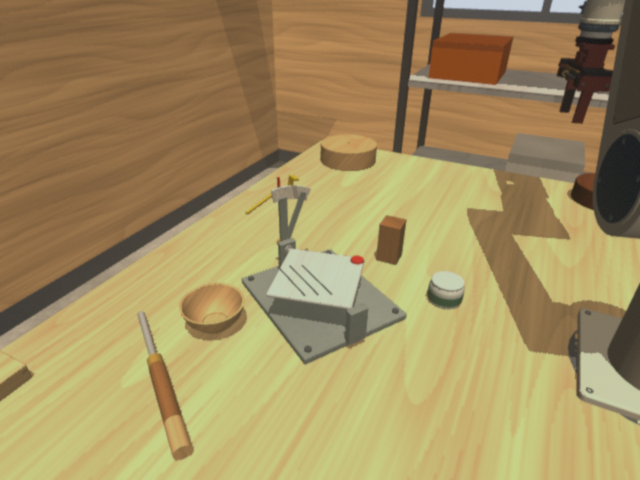

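The scene view shows the rest, with the red cap at (288,231), the scale on its left and the yellow tab at (226,217). In the side view the cap is at (357,260), the needle's red tip at (278,182) and the tab at (294,180).

```bash
cat >> h.py <<'E'
def cen(im,kind,box):
    hsv=cv2.cvtColor(im["image"],cv2.COLOR_BGR2HSV);h,s,v=cv2.split(hsv)
    m=((h<6)|(h>172))&(s>170)&(v>70) if kind=="red" else (h>20)&(h<32)&(s>190)&(v>60)
    b=np.zeros_like(m);b[box[1]:box[3],box[0]:box[2]]=1
    return m&b
def ray(im,u,v):
    K=im["intrinsics"];d=rot(im["orientation"])@np.array([(u-K[0,2])/K[0,0],(v-K[1,2])/K[1,1],1]);return np.array(im["eye"]),d/np.linalg.norm(d)
def tri(r1,r2):
    A=sum(np.eye(3)-np.outer(d,d) for _,d in(r1,r2));b=sum((np.eye(3)-np.outer(d,d))@e for e,d in(r1,r2));return np.linalg.solve(A,b)
E
python3 - <<'E'
from h import *
I={n:np.load(n+"0.npy",allow_pickle=True).item() for n in("scene","side")}
B={"scene":((275,220,300,245),(210,205,240,230)),"side":((345,250,370,270),(285,172,302,192))}
rr={}
for n,im in I.items():
    P=pts(im)
    for k,bx in zip(("red","yel"),B[n]):
        m=cen(im,k,bx);v,u=np.nonzero(m);Q=P[m];Q=Q[im["z_map"][m]>0]
        print(n,k,len(u),u.mean(),v.mean(),u.min(),u.max(),v.min(),v.max(),np.median(Q,0));rr[n,k]=ray(im,u.mean(),v.mean())
for k in("red","yel"):print(k,tri(rr["scene",k],rr["side",k]))
c=tri(rr["scene","red"],rr["side","red"])
Q=[]
for n,im in I.items():
    P=pts(im);P=P[im["z_map"]>0]
    P=P[np.linalg.norm(P[:,:2]-c[:2],axis=1)<280]
    f=P[(P[:,2]>11)&(P[:,2]<17)];Q.append(f)
    img=f[:,:2].astype(np.float32)
    # keep largest cluster through a raster
    g=np.zeros((400,400),np.uint8);ij=((img-c[:2]+300)/3).astype(int);ok=((ij>=0)&(ij<400)).all(1);g[ij[ok,1],ij[ok,0]]=255
    g=cv2.morphologyEx(g,cv2.MORPH_CLOSE,np.ones((5,5)));N,l,st,_=cv2.connectedComponentsWithStats(g);b=1+st[1:,4].argmax()
    sel=img[ok][l[ij[ok,1],ij[ok,0]]==b]
    r=cv2.minAreaRect(sel);print(n,"foot",r,cv2.boxPoints(r).round())
    pl=P[(P[:,2]>66)&(P[:,2]<73)][:,:2].astype(np.float32);pl=pl[np.linalg.norm(pl-c[:2],axis=1)<180]
    r=cv2.minAreaRect(pl);print(n,"plate",r,cv2.boxPoints(r).round())
E
```

```text
scene red 74 288.1081081081081 230.78378378378378 283 293 227 235 [496.9210462   24.95801471  74.50883682]
scene yel 69 225.07246376811594 218.3768115942029 220 232 214 228 [637.81038221   8.22421919 202.21519343]
side red 57 356.9298245614035 259.4561403508772 352 362 257 262 [490.73480414  28.35670427  76.31795024]
side yel 11 293.0 177.36363636363637 291 295 176 179 [633.06829518  13.62938779 204.72113102]
red [493.81785643  21.24965605  71.26827145]
yel [636.11312605   6.32160961 200.49063424]
scene foot ((538.646728515625, 83.77262115478516), (212.80401611328125, 259.046142578125), 58.174224853515625) [[372.  62.]
 [593. -75.]
 [705. 106.]
 [485. 242.]]
scene plate ((555.78173828125, 23.64642333984375), (220.21969604492188, 312.2666320800781), 3.2759110927581787) [[ 437.  173.]
 [ 455. -139.]
 [ 675. -126.]
 [ 657.  186.]]
side foot ((537.2012939453125, 84.44400024414062), (210.53414916992188, 261.3887023925781), 58.458953857421875) [[371.  63.]
 [594. -74.]
 [704. 106.]
 [481. 243.]]
side plate ((549.7615966796875, 29.32269287109375), (228.51522827148438, 311.33795166015625), 5.413110733032227) [[ 421.  174.]
 [ 451. -136.]
 [ 678. -115.]
 [ 649.  195.]]
```

Call:
{"api": "jog_arm", "payload": {
  "commands": [
    [-1, [0.34, -0.36, 0], [0, 0, 0]],
    [-1, [0.34, -0.36, 0], [0, 0, 0]],
    [-1, [0.34, -0.36, 0], [0, 0, 0]],
    [-1, [0.34, -0.36, 0], [0, 0, 0]],
    [-1, [0.34, -0.36, 0], [0, 0, 0]],
    [-1, [0.34, -0.36, 0], [0, 0, 0]],
    [-1, [0.34, -0.36, 0], [0, 0, 0]],
    [-1, [0.34, -0.36, 0], [0, 0, 0]],
    [-1, [0.34, -0.36, 0], [0, 0, 0]],
    [-1, [0.34, -0.36, 0], [0, 0, 0]]
  ]
}}

```text
t: 1.1
ee_pos: [404.9, -146.8, 222.7]
orientation: [3.104, 0.484, 0.0]
ft_force: [1.2, -0.4, 0.1]
width: 11.4
grasp_force: 0.0
```

Call:
{"api": "jog_arm", "payload": {
  "commands": [
    [-1, [0.34, -0.36, 0], [0, 0, 0]],
    [-1, [0.34, -0.36, 0], [0, 0, 0]],
    [-1, [0.2, -0.21, 0], [0, 0, 0]],
    [-1, [0, 0, 0], [0, 0, 0]],
    [-1, [0, 0, 0], [0, 0, 0]],
    [-1, [0, 0, 0], [0, 0, 0]]
  ]
}}

```text
t: 1.7
ee_pos: [459.4, -34.0, 222.4]
orientation: [3.104, 0.484, -0.001]
ft_force: [-1.1, 0.1, -0.4]
width: 0.5
grasp_force: 0.0
```

```bash
python3 - <<'E'
from h import *
o=get_obs();print(o["t"],o["qpos"],o["ee_pos"],o["orientation"],o["ft_force"],o["width"])
im=get_image("wrist");print(im["mount"],im["intrinsics"]);cv2.imwrite("pics/w1.png",im["image"])
im["obs"]=o;np.save("w1.npy",im,allow_pickle=True)
E
```

```text
1.7 [-9.94756150e-02  1.80490174e-01  1.98057748e+00 -2.75542326e-04
  9.81360942e-01  1.16222940e+00] [459.43676944 -33.96625693 222.43404403] [ 3.10410102e+00  4.83825143e-01 -1.36133495e-03] [-1.10067941  0.1412522  -0.35342919] 0.4994204956925264
[[-6.10857361e-04 -9.70251588e-01 -2.42098084e-01  6.50799556e+01]
 [ 9.99999572e-01 -4.24442645e-04 -8.22150037e-04  8.31606400e-01]
 [ 6.94935628e-04 -2.42098483e-01  9.70251432e-01 -1.61082060e+02]
 [ 0.00000000e+00  0.00000000e+00  0.00000000e+00  1.00000000e+00]] [[371.64829954   0.         321.86725687]
 [  0.         371.64829954 236.51396663]
 [  0.           0.           1.        ]]
```

View pics/w1.png

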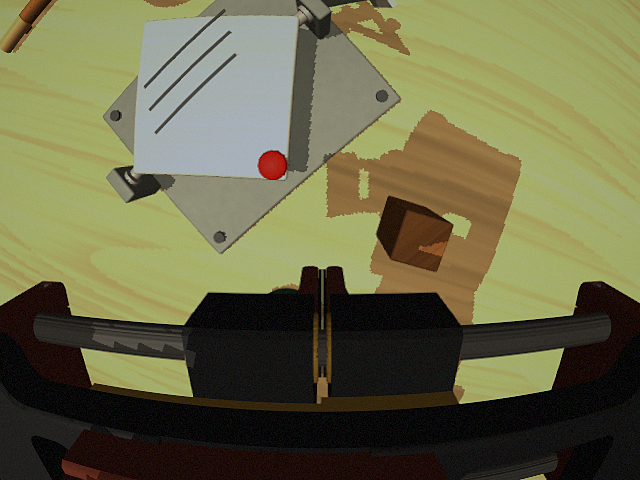

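The wrist view shows the plate with the red cap at (272,165) and the spindle blank at (415,235). The scale is out of frame at the top.

Call:
{"api": "jog_arm", "payload": {
  "commands": [
    [-1, [0.32, -0.14, -0.1], [0, 0, 0]],
    [-1, [0.32, -0.14, -0.1], [0, 0, 0]],
    [-1, [0.32, -0.14, -0.1], [0, 0, 0]],
    [-1, [0.32, -0.14, -0.1], [0, 0, 0.18]],
    [-1, [0, 0, 0], [0, 0, 0.18]],
    [-1, [0, 0, 0], [0, 0, 0.18]],
    [-1, [0, 0, 0], [0, 0, 0.18]],
    [-1, [0, 0, 0], [0, 0, 0.18]],
    [-1, [0, 0, 0], [0, 0, 0.18]],
    [-1, [0, 0, 0], [0, 0, 0]]
  ]
}}

```text
t: 2.75
ee_pos: [564.7, 57.6, 262.6]
orientation: [3.027, -0.84, -0.0]
ft_force: [-0.8, 1.2, 0.7]
width: 0.4
grasp_force: 0.0
```

```bash
cat >> h.py <<'E'
def wray(im,o,u,v):
    K=im["intrinsics"];x=np.array([u-K[0,2],v-K[1,2]]);r=np.hypot(*x);t=r/K[0,0]
    d=np.r_[x/r*np.sin(t),np.cos(t)];M=im["mount"];Rw=rot(o["orientation"])
    return o["ee_pos"]+Rw@M[:3,3],Rw@M[:3,:3]@d
def onz(r,z): return r[0]+r[1]*(z-r[0][2])/r[1][2]
E
python3 - <<'E'
from h import *
o=get_obs();print(o["t"],o["qpos"],o["ee_pos"],o["orientation"],o["width"])
im=get_image("wrist");cv2.imwrite("pics/w2.png",im["image"]);im["obs"]=o;np.save("w2.npy",im,allow_pickle=True)
w=np.load("w1.npy",allow_pickle=True).item();m=cen(w,"red",(250,140,300,185));v,u=np.nonzero(m)
print("cap w1",onz(wray(w,w["obs"],u.mean(),v.mean()),74))
E
```

```text
2.75 [ 8.07861361e-02  2.94578212e-01  1.72197095e+00 -8.23487413e-05
  1.12536294e+00  2.19332167e+00] [564.68564436  57.63412515 262.61464995] [ 3.02688738e+00 -8.40492334e-01 -4.30852572e-04] 0.4388371070857847
cap w1 [494.10460982  20.01332957  74.        ]
```

View pics/w2.png

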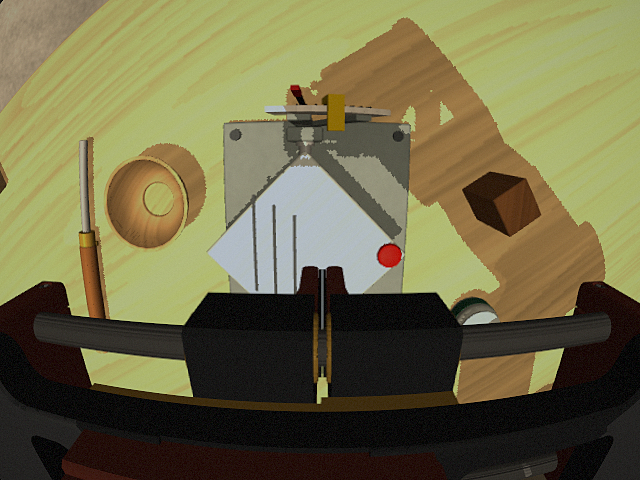

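The wrist view shows the scale along row ~110, the yellow tab at (336,112), the needle's red end at (297,95) and the cap at (389,256).

```bash
cat > ang.py <<'E'
from h import *
w=np.load("w2.npy",allow_pickle=True).item();o=w["obs"]
img=w["image"];z=w["z_map"]
def P3(u,v,d):
    e,r=wray(w,o,u,v);K=w["intrinsics"];t=np.hypot(u-K[0,2],v-K[1,2])/K[0,0]
    return e+r*d/np.cos(t)
def mask3(k,bx):
    m=cen(w,k,bx);v,u=np.nonzero(m)
    print(k,len(u),u.min(),u.max(),v.min(),v.max(),u.mean(),v.mean())
    return u,v,np.array([P3(a,b,z[b,a]) for a,b in zip(u,v) if z[b,a]>0])
_,_,cap=mask3("red",(370,240,410,275));_,_,nd=mask3("red",(285,80,308,108));yu,yv,tab=mask3("yel",(322,90,350,135))
for n,q in(("cap",cap),("needle",nd),("tab",tab)):print(n,np.median(q,0).round(1),q.min(0).round(1),q.max(0).round(1))
# foot edge points near z=14: left col 224 & right col 409 image edges
f=[P3(a,b,z[b,a]) for b in range(125,290,3) for a in range(200,440) if z[b,a]>0]
f=np.array(f);f=f[(f[:,2]>10)&(f[:,2]<18)]
r=cv2.minAreaRect(f[:,:2].astype(np.float32));print(r,cv2.boxPoints(r).round(1).tolist())
for yaw in(-31.0,-31.7,-32.4):
    c,s=np.cos(np.radians(yaw)),np.sin(np.radians(yaw));L=lambda q:np.c_[q[:,:2]@np.array([[c,-s],[s,c]]),q[:,2]]
    n=np.median(L(nd),0);t=L(tab);C=np.median(L(cap),0)
    a=np.arctan2(n[1]-t[:,1],t[:,2]-62)
    print(yaw,n,np.median(t,0),C,"cap-n y",C[1]-n[1],"tab y range",t[:,1].min()-n[1],t[:,1].max()-n[1],"ang",np.median(a),a.min(),a.max(),(a.min()+a.max())/2)
E
python3 ang.py
```

```text
red 437 378 401 244 266 389.2128146453089 255.0228832951945
red 33 291 298 85 89 294.57575757575756 87.42424242424242
yel 666 322 344 94 130 335.1336336336336 111.85435435435436
cap [495.4  20.5  74.8] [482.1   8.5  69.3] [506.3  32.3  77.1]
needle [659.   18.5 201.9] [657.   16.4 200.6] [660.9  20.9 203.1]
tab [633.9   6.  202.9] [622.2 -26.5  -3.1] [667.4  15.6 206.1]
((563.699951171875, 65.20365905761719), (210.44638061523438, 191.80064392089844), 58.78584671020508) [[427.20001220703125, 24.899999618530273], [591.2000122070312, -74.5], [700.2000122070312, 105.5], [536.2000122070312, 204.89999389648438]]
-31.0 [555.40424667 355.16122594 201.85237264] [540.1922474  331.5834104  202.86408524] [414.0727395  272.74230233  74.80116162] cap-n y -82.41892361261142 tab y range -37.70999033779185 -15.986681213052975 ang 0.16591511753950916 0.1274890521263181 2.8361905194484063 1.4818397857873622
-31.7 [551.01141277 361.90925052 201.85237264] [536.13087678 338.11882125 202.86408524] [410.68407377 277.74207035  74.80116162] cap-n y -84.1671801759573 tab y range -37.39795367774923 -16.042195445922403 ang 0.16739726440244368 0.1279149302200203 2.84023730226228 1.4840761162411502
-32.4 [546.53633454 368.60325629 201.85237264] [531.96784164 344.60494448 202.86408524] [407.24207489 282.66792376  74.80116162] cap-n y -85.93533253298887 tab y range -37.08033497374379 -16.093795764094864 ang 0.16862540645364027 0.12832187860561156 2.8443367039026226 1.486329291254117
```

```bash
cat >> ang.py <<'E'
print()
yaw=-31.7;c,s=np.cos(np.radians(yaw)),np.sin(np.radians(yaw))
t=L(tab);c_=np.array([[c,-s],[s,c]]);t=np.c_[tab[:,:2]@c_,tab[:,2]];N=np.c_[nd[:,:2]@c_,nd[:,2]]
print("needle y",np.percentile(N[:,1],[2,50,98]),"x",np.percentile(N[:,0],[2,50,98]))
k=t[:,2]>195;t=t[k];print(len(t),np.percentile(t,[1,10,50,90,99],axis=0).round(1))
a=np.arctan2(np.mean(np.percentile(N[:,1],[2,98]))-t[:,1],t[:,2]-62);print(np.percentile(a,[1,10,50,90,99]))
E
python3 ang.py|sed '1,/^$/d'
python3 - <<'E'
import cv2
a=cv2.imread("pics/w2.png")[75:145,260:400];b=cv2.imread("pics/side0.png")[165:225,255:335]
a=cv2.resize(a,None,fx=4,fy=4,interpolation=0);b=cv2.resize(b,(560,300),interpolation=0)
import numpy as np
cv2.imwrite("pics/c.png",np.vstack([a,b]))
E
```

```text
needle y [360.0542956  361.90925052 364.22123954] x [549.87715445 551.01141277 552.19925201]
648 [[525.3 332.7 200.7]
 [527.2 333.9 201.6]
 [536.  338.1 202.9]
 [544.8 342.2 204. ]
 [546.8 342.9 204.9]]
[0.13719023 0.14001744 0.16943048 0.19963181 0.20730372]
```

View pics/c.png

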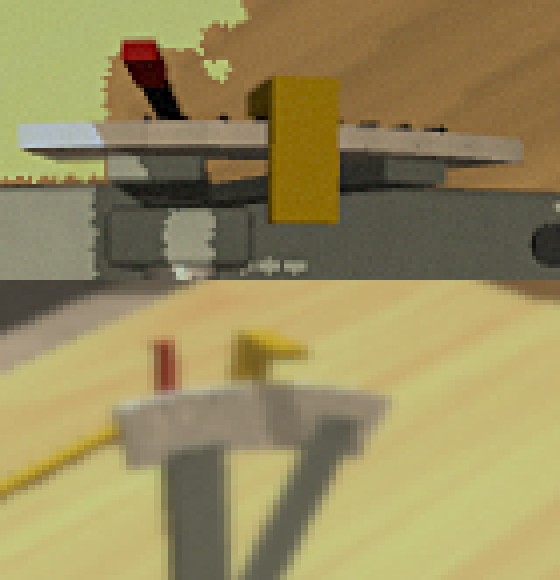

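The crop shows the tab is a clip hooked over the scale, about 0.17 rad from the needle.

Call:
{"api": "jog_arm", "payload": {
  "commands": [
    [-1, [-0.205, 0.34, 0], [0, 0, 0]],
    [-1, [-0.205, 0.34, 0], [0, 0, 0]],
    [-1, [0, 0, 0.4], [0, 0, 0]],
    [-1, [0, 0, 0.4], [0, 0, 0]],
    [-1, [0, 0, 0.4], [0, 0, 0]],
    [-1, [0, 0, 0.4], [0, 0, 0]],
    [-1, [0, 0, 0.1], [0, 0, 0]],
    [-1, [0, 0, 0], [0, 0, 0]],
    [-1, [0, 0, 0], [0, 0, 0]]
  ]
}}

```text
t: 3.7
ee_pos: [495.9, 21.5, 93.9]
orientation: [-3.028, 0.834, -0.002]
ft_force: [0.3, -0.4, -0.3]
width: 0.5
grasp_force: 0.0
```

```bash
cat > look.py <<'E'
from h import *
import sys
o=get_obs();print(o["t"],o["ee_pos"].round(2),o["ft_force"].round(2))
for n,b in(("scene",(200,190,245,300)),("side",(255,165,310,200))):
    im=get_image(n)
    for k in("red","yel"):
        m=cen(im,k,b);v,u=np.nonzero(m)
        if len(u):print(n,k,len(u),u.mean().round(2),v.mean().round(2),u.min(),u.max(),v.min(),v.max())
    np.save(f"{n}{sys.argv[1]}.npy",im,allow_pickle=True)
    if n=="scene":A=cv2.resize(im["image"][195:300,200:345],None,fx=4,fy=4,interpolation=0)[:,:580]
    else:B=cv2.resize(im["image"][165:275,255:400],(580,440),interpolation=0)
cv2.imwrite(f"pics/l{sys.argv[1]}.png",cv2.resize(np.hstack([A[:420],B[:420]]),(800,290),interpolation=cv2.INTER_AREA))
E
python3 look.py 1
```

```text
3.7 [495.87  21.51  93.93] [ 0.27 -0.35 -0.28]
scene red 1 220.0 227.0 220 220 227 227
scene yel 70 225.09 218.29 220 232 214 228
side red 2 278.0 182.5 278 278 182 183
side yel 12 292.83 177.25 291 295 176 179
```

View pics/l1.png

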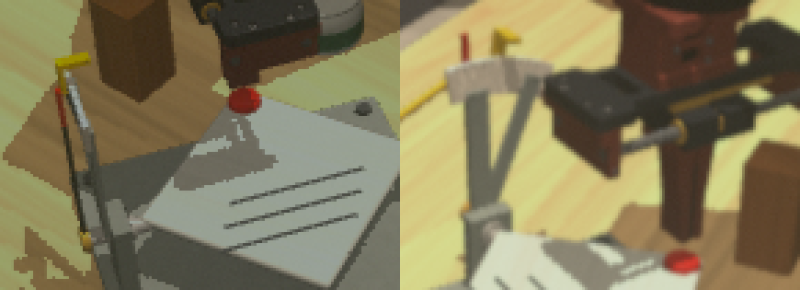

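The left crop shows the needle and tab at the top of the scale. The right crop shows the fingertips just above the cap and the needle left of the tab.

Call:
{"api": "jog_arm", "payload": {
  "commands": [
    [-1, [-0.01, 0.01, 0.08], [0, 0, 0]],
    [-1, [0, 0, 0.08], [0, 0, 0]],
    [-1, [0, 0, 0.04], [0, 0, 0]],
    [-1, [0, 0, 0.03], [0, 0, 0]],
    [-1, [0, 0, 0], [0, 0, 0]],
    [-1, [0, 0, 0], [0, 0, 0]]
  ]
}}

```text
t: 4.4
ee_pos: [493.5, 20.8, 69.7]
orientation: [3.028, -0.835, -0.0]
ft_force: [-1.5, -5.0, 5.8]
width: 0.3
grasp_force: 3.1
```

Call:
{"api": "jog_arm", "payload": {
  "commands": [
    [-1, [0, 0, 0.03], [0, 0, 0]],
    [-1, [0, 0, 0.02], [0, 0, 0]],
    [-1, [0, 0, 0], [0, 0, 0]],
    [-1, [0, 0, 0], [0, 0, 0]]
  ]
}}

```text
t: 4.8
ee_pos: [493.3, 20.6, 64.8]
orientation: [3.028, -0.835, -0.0]
ft_force: [-1.6, -6.1, 8.6]
width: 0.9
grasp_force: 4.4
```

```bash
python3 look.py 2
```

```text
4.8 [493.32  20.6   64.8 ] [-1.57 -6.14  8.56]
scene red 1 218.0 221.0 218 218 221 221
scene yel 73 225.05 218.22 220 232 214 228
side yel 14 292.21 177.71 289 295 176 182
```

View pics/l2.png

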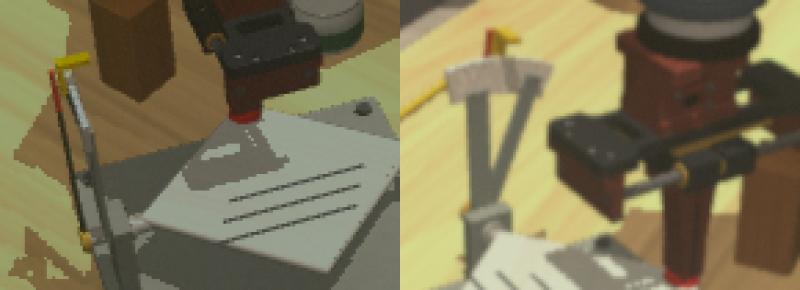

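The needle (side view, red) is now just left of the tab stem, touching it in the image. I'll quantify the remaining gap.

```bash
cat > tilt.py <<'E'
from h import *
import sys
c,s=np.cos(np.radians(-31.7)),np.sin(np.radians(-31.7));X=np.array([c,s,0]);Y=np.array([-s,c,0])
O=410.7*X+362.05*Y+np.array([0,0,62])
def proj(im,p):
    q=rot(im["orientation"]).T@(p-np.array(im["eye"]));return (im["intrinsics"]@q/q[2])[:2]
tip=lambda a,r=135,x=139.:O+x*X+r*(-np.sin(a)*Y+np.cos(a)*np.array([0,0,1]))
for k in sys.argv[1:]:
  for n,b in(("side",(266,172,302,186)),("scene",(208,208,226,236))):
    im=np.load(f"{n}{k}.npy",allow_pickle=True).item();I=im["image"].astype(float)
    w=np.clip(I[...,2]-1.6*I[...,1]-12,0,None)*(I[...,1]<1.5*I[...,0]+15)
    W=np.zeros_like(w);W[b[1]:b[3],b[0]:b[2]]=w[b[1]:b[3],b[0]:b[2]];v,u=np.nonzero(W);g=W[v,u]
    if len(u): print(k,n,len(u),"red at",(u*g).sum()/g.sum(),(v*g).sum()/g.sum(),v.min(),v.max(),"proj r=135 a=0,.15,.17:",[proj(im,tip(a)).round(1).tolist() for a in(0,.15,.17)])
E
python3 tilt.py 0 1 2
```

```text
0 side 10 red at 278.0038722168441 181.54888673765728 178 185 proj r=135 a=0,.15,.17: [[279.0, 179.9], [288.7, 178.4], [289.9, 178.3]]
0 scene 10 red at 220.34458509142058 228.6554149085795 227 235 proj r=135 a=0,.15,.17: [[221.3, 228.9], [219.0, 222.2], [218.7, 221.5]]
1 side 12 red at 278.0234059725586 181.53107344632767 178 185 proj r=135 a=0,.15,.17: [[279.0, 179.9], [288.7, 178.4], [289.9, 178.3]]
1 scene 14 red at 220.67281105990781 229.82642089093702 227 235 proj r=135 a=0,.15,.17: [[221.3, 228.9], [219.0, 222.2], [218.7, 221.5]]
2 side 8 red at 286.9061224489796 178.9551020408163 176 184 proj r=135 a=0,.15,.17: [[279.0, 179.9], [288.7, 178.4], [289.9, 178.3]]
2 scene 23 red at 219.47075902115304 227.28038158440484 221 234 proj r=135 a=0,.15,.17: [[221.3, 228.9], [219.0, 222.2], [218.7, 221.5]]
```

Call:
{"api": "jog_arm", "payload": {
  "commands": [
    [-1, [0, 0, 0.012], [0, 0, 0]],
    [-1, [0, 0, 0.012], [0, 0, 0]],
    [-1, [0, 0, 0], [0, 0, 0]]
  ]
}}

```text
t: 5.2
ee_pos: [493.3, 20.6, 62.4]
orientation: [3.028, -0.834, -0.0]
ft_force: [-1.4, -7.8, 9.9]
width: 0.5
grasp_force: 5.0
```

```bash
python3 look.py 3; python3 tilt.py 3; python3 - <<'E'
import numpy as np,cv2
t=[]
for k in(2,3):
    a=np.load(f"side{k}.npy",allow_pickle=True).item()["image"][168:198,270:308];b=np.load(f"scene{k}.npy",allow_pickle=True).item()["image"][205:235,205:243]
    t.append(np.hstack([cv2.resize(x,None,fx=10,fy=9.5,interpolation=0) for x in(a,b)]))
cv2.imwrite("pics/z3.png",np.vstack(t))
E
```

```text
5.2 [493.31  20.58  62.44] [-1.39 -7.81  9.9 ]
scene yel 71 225.1 218.27 220 232 214 228
side yel 14 292.79 177.5 290 295 176 179
3 scene 21 red at 219.31343984962407 227.1776315789474 219 234 proj r=135 a=0,.15,.17: [[221.3, 228.9], [219.0, 222.2], [218.7, 221.5]]
```

View pics/z3.png

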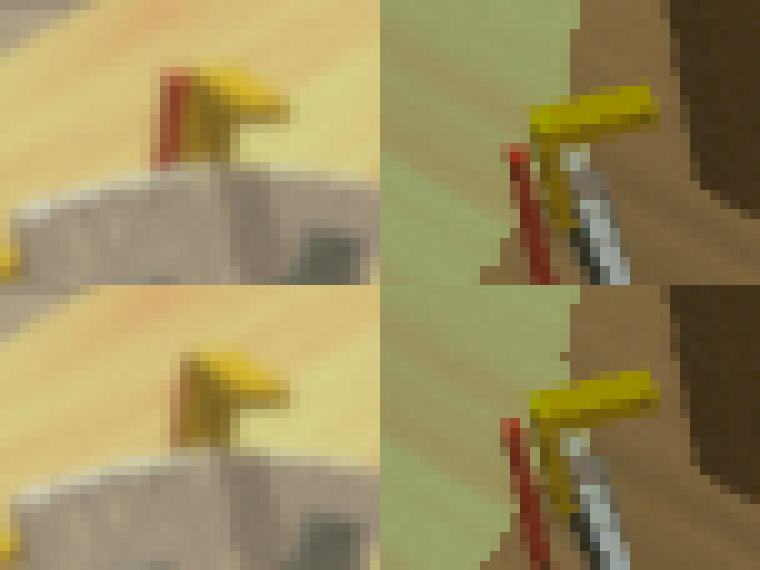

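The pointer now lines up with the tab (a ≈ 0.17 by all the estimates). I'll hold it there, then release.

Call:
{"api": "jog_arm", "payload": {
  "commands": [
    [-1, [0, 0, 0], [0, 0, 0]],
    [-1, [0, 0, 0], [0, 0, 0]],
    [-1, [0, 0, 0], [0, 0, 0]],
    [-1, [0, 0, 0], [0, 0, 0]],
    [-1, [0, 0, 0], [0, 0, 0]],
    [-1, [0, 0, 0], [0, 0, 0]],
    [-1, [0, 0, 0], [0, 0, 0]],
    [-1, [0, 0, 0], [0, 0, 0]],
    [-1, [0, 0, 0], [0, 0, 0]],
    [-1, [0, 0, 0], [0, 0, 0]]
  ]
}}

```text
t: 6.3
ee_pos: [493.3, 20.6, 62.5]
orientation: [3.028, -0.835, -0.0]
ft_force: [-2.9, -6.3, 8.8]
width: 0.9
grasp_force: 5.0
```

Call:
{"api": "jog_arm", "payload": {
  "commands": [
    [-1, [0, 0, 0], [0, 0, 0]],
    [-1, [0, 0, -0.04], [0, 0, 0]],
    [-1, [0, 0, -0.06], [0, 0, 0]],
    [-1, [0, 0, -0.1], [0, 0, 0]],
    [-1, [0, 0, -0.2], [0, 0, 0]],
    [-1, [0, 0, -0.4], [0, 0, 0]],
    [-1, [0, 0, -0.4], [0, 0, 0]],
    [-1, [0, 0, -0.4], [0, 0, 0]],
    [-1, [0, 0, 0], [0, 0, 0]],
    [-1, [0, 0, 0], [0, 0, 0]]
  ]
}}

```text
t: 7.3
ee_pos: [493.6, 21.6, 223.0]
orientation: [-3.028, 0.835, -0.002]
ft_force: [0.1, -0.3, 0.3]
width: 0.4
grasp_force: 0.0
```

```bash
python3 look.py 4; python3 tilt.py 4
```

```text
7.3 [493.59  21.58 222.97] [ 0.12 -0.26  0.25]
scene red 2 220.0 227.5 220 220 227 228
scene yel 72 225.11 218.25 220 232 214 228
side red 2 278.0 182.5 278 278 182 183
side yel 11 293.09 177.36 291 295 176 179
4 side 9 red at 278.00872600349044 181.564572425829 178 185 proj r=135 a=0,.15,.17: [[279.0, 179.9], [288.7, 178.4], [289.9, 178.3]]
4 scene 13 red at 220.70530035335688 229.66572438162544 227 235 proj r=135 a=0,.15,.17: [[221.3, 228.9], [219.0, 222.2], [218.7, 221.5]]
```

View pics/l4.png

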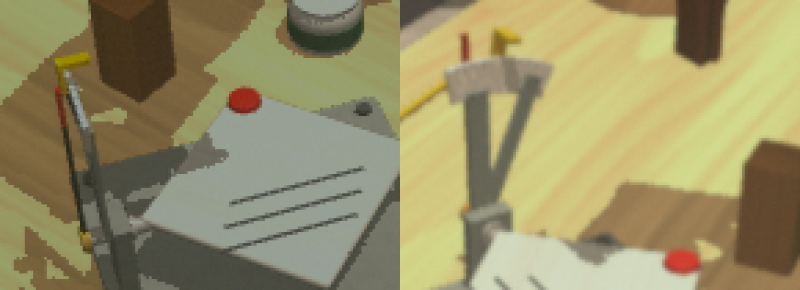

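The pointer is back at its rest pixel (278.0, 181.6), the tab hasn't moved, the cap is up and the hand is clear.

```bash
python3 -c "
from workcell import close_job;print(close_job())"
```

```text
the job is handed in; nothing more can be done
None
```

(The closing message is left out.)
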